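# Set up the tracing light box

## Robot

A 6-joint arm with a two-finger parallel gripper is mounted at the origin on the work surface. World frame = base frame: x ahead of the robot, y to its left, z up, the work surface at z = 0. Lengths are in m, angles in rad, forces in N, time in s.
With the tool pointing down it reaches from about 0.375 to 0.975 m from the base axis. Payload 3.8 kg.
Tool frame: the origin (TCP) lies on the centre line of the jaws, within the pads' length; the fingertips stand 8 mm ahead of it and the grasp point (between the pads) lies 11 mm behind it; z points along the fingers, y is the direction in which the jaws open and shut (so a half turn about z gives the same grasp; the last joint's range is limited). The gripper opens to 85 mm and grips with 20 to 120 N. Pads are 22 mm wide; open, the fingers measure 114 mm over their backs; the gripper's body (76 mm by 85 mm) begins 54 mm behind the grasp point. The pads swing forward as they close: fully open they stand 13 mm farther back than shut.
Start: joints at [1.17, 0.264, 1.604, -0, 1.274, -0.037], TCP at [0.24, 0.631, 0.239] pointing down, gripper open.
Joint ranges: [-2.63, 2.63], [-0.94, 2.18], [0.31, 2.57], [-1.31, 4.45], [0, 2.66], [-2.55, 2.55]. Speed limits (rad/s): [2.57, 2.57, 3.14, 3.14, 3.14, 3.14].

## Interface

Orientations are given as a rotation vector (axis times angle).
In Python, from workcell import bot gives the robot as it stands.
- The arm moves only by the tool arm_command, never from a script. Its arguments are lists of equal length, an entry for each row: "slide": the shift along the tool's x, y, z in m, a list of three; "angular": the turn, a rotation vector about the tool's x, y, z in degrees, a list of three; "hand": the finger opening in m, from 0 to 0.0854. A call has exactly 8 rows; each row shifts and turns the pose as measured when the row begins, along the tool's axes as they then stand; what a row does not reach is not made up. A row lasts 1/10 s, in which the tool goes at most 50 mm and 8.59 degrees, less where a joint would pass 70% of its speed; a pose out of reach is approached as far as the arm can. A call is refused whole if a number of a shift passes 0.05 or a number of a turn 8.59, either way. A call with a gripper value outside its range is refused whole. The fingers move at their own pace and stop on an object; "squeeze" is the grip in N (left out, the last holds). Time passes only in rows, so rows that do not move let the fingers close, or fill a call up. It gives the time, the measured TCP pose, the force and the opening at its end, in the units of the state.
- bot.read_state(): the state, without advancing time (a new reading comes with each control period).
- bot.read_camera(name): name is "side" or "top" or "wrist"; returns the picture (420x560x3 uint8, red, green, blue); there is no depth.
- bot.get_calibration(name): a dict with "fx", "fy", "cx", "cy" (pixels), "R" (3x3) and "t" (3): a world point X has camera coordinates R X + t. Camera axes: x right, y down, z forward; pixel columns grow to the right and rows downward; lengths in m; the calibration is good to about 2 mm. A picture is of the moment at which its call begins: read the wrist's pose just before it. get_calibration takes no time and is no camera call; for the wrist camera it gives the pose at the moment of the call.
- bot.finish_job(): hands the job in, once; it reports no verdict.
The state is a dict: "time": time; "q": joint angles; "joint_vel": joint speeds; "joint_torque": joint torques, N m; "tool_pos": TCP position; "tcp_rot": TCP orientation; "wrist_force": force on the tool from outside, world axes, zero at the start; "torque": the same for the moment, N m; "width": opening from 0.0 (shut) to 1.0 (fully open).
Only numpy, scipy, OpenCV 4.12 (cv2) and the standard library are available. Lean on these libraries where they do the work, as an engineer would, in place of code of your own. Each camera call takes 0.05 s, during which the arm holds its last target.

## Task

Get the light box ready for tracing, pressing with the closed fingertips only: first push the half-raised paper clamp flap down flat on the sheet, then press the raised end of the bench switch's rocker so that it tips over to on, and last press the long bar key of the light box fully down and let it come back up. Keep to this order, do not press the round or the square key, do not lift the flap, and leave everything else on the table where it is.

Things in the scene. Friction and masses are not known exactly. Their poses are not given: they have to be found in the camera images.
- lightbox: flat light box for tracing, fixed to the table, 260 deep (x) x 300 wide (y) x 30 high. Origin: centre of its underside; x points to its far edge (away from the robot), y along its width, z up. A row of three black keys 105 mm to the near side of its centre (x = -105), 80 mm apart, in any order; paper clamp along its far edge
- clamp (a joint): paper clamp of the light box: hinged aluminium flap 45 x 270 x 4 along the far edge. 0 = flat on the sheet, grows to 1.3 rad as its near edge rises; starts half raised at 0.5 to 0.8. Stays where it is left; about 3 N pressed down 30 mm from the hinge moves it, and a stop ends it at 0. Its hinge line lies at x = 122, z = 32 mm in the light box's frame, along y
- clamp_edge (a point): middle of the flap's free (near) edge, on its upper face, 43 mm from the hinge; moves with the flap (when flat it is at x = 79, y = 0, z = 36 mm in the light box's frame)
- switch: grey bench switch that powers the light box, fixed to the table left or right of it, housing 110 (x) x 64 (y) x 36 high. Origin: centre of its underside; x along its length, towards the end of the rocker that is pressed for on
- rocker (a joint): large white rocker in the top of the bench switch, 72 long (x) x 40 wide, pivot across its middle 36 mm above the table, flat upper face 9 mm above the pivot. -0.18 = off (the on end, marked by a raised bar, stands up), +0.18 = on (that end down against a stop). Stays where it is left; about 3 N at the press point moves it; the press point sinks about 9 mm
- rocker_press (a point): point on the rocker's upper face, 26 mm from the pivot on the on end: where to press. Moves with the rocker: about 49 mm above the table when off, about 40 mm when on
- lamp_key (a joint): lamp key: the long bar key, 24 x 56 mm (long side along the light box's y). Value = how far it is pressed, 0 to 0.006 m; a spring (about 4 N when fully down) brings it back
- lamp_key_top (a point): centre of the top of the long lamp key, 41 mm above the table when not pressed
- round_key (a joint): round key, 26 across, not to be pressed; 0 to 0.006 m, spring as for the lamp key
- round_key_top (a point): centre of the top of the round key
- square_key (a joint): square key, 24 x 24, not to be pressed; 0 to 0.006 m, spring as for the lamp key
- square_key_top (a point): centre of the top of the square key
- tub: bystander, loose (mm): white paint tub with a blue lid, 85 high, 90 across; origin at its underside (leave alone)
- ink: bystander, loose (mm): small closed ink jar, 55 high, 44 across, standing on the light box's glass; origin at its underside (leave alone)
- eraser: bystander, loose (mm): white eraser 24 x 55 x 14 lying on the light box's glass; origin at its underside (leave alone)
- tape: bystander, loose (mm): roll of paper tape, 84 across, 24 high, lying on the table beside the light box; origin at its underside (leave alone)
- brushpot: bystander, loose (mm): terracotta pot, 80 across, 100 high, with brushes up to 205 high; origin at its underside (leave alone)
Mind the look-alikes: they are no part of the job. There is more than one size of the switch; the job needs the middle-sized.

How it is judged:
By the outcome, as a careful person would: the job done as asked, in the order asked, and still so for the second after the job is handed in, with the robot touching nothing.
It also fails if it takes over 51 s, if anything falls off the work surface, if the arm or the gripper's body presses on something with over 40 N, if the wrist force passes 120 N, or if a joint passes its speed limit or range.

## Working session

There is one attempt and no reset: what is moved stays moved. The work goes in short steps, Python scripts to look and compute and a tool call to move; the robot and the scene stay as the last step left them, time stands still between calls to the robot, and variables do not carry over. Pictures are saved under pics/ and viewed, and the job is handed in when it is done.

Besides the shell and the picture viewer there is one more tool, called after ">>>" as name(argument=value, ...), one argument or row to a line, values as JSON. arm_command: Moves the arm, as the interface text tells. Its arguments: {"type":"object","properties":{"slide":{"type":"array","items":{"type":"array","items":{"type":"number"}}},"angular":{"type":"array","items":{"type":"array","items":{"type":"number"}}},"hand":{"type":"array","items":{"type":"number"}},"squeeze":{"type":"number"}},"required":["slide","angular","hand"]}

```bash
ls; mkdir -p pics; python3 - <<'E'
from workcell import bot
import cv2,numpy as np
print(bot.read_state())
for n in ["side","top","wrist"]:
    im=bot.read_camera(n); cv2.imwrite(f"pics/{n}0.png",im[:,:,::-1])
    c=bot.get_calibration(n); print(n,c)
E
```

```text
pics
{'time': 0.0, 'q': array([ 1.17013957e+00,  2.64726277e-01,  1.60536666e+00,  4.90059918e-05,
        1.27370198e+00, -3.68530809e-02]), 'joint_vel': array([-8.34359580e-04,  1.82401813e-04, -3.12408362e-05,  4.25983967e-04,
       -5.10915404e-06,  6.33907750e-04]), 'joint_torque': array([-2.47832386e-04, -5.15150821e+01, -3.67293191e+01,  2.04320349e-05,
        1.36840035e-02,  1.30503608e-06]), 'tool_pos': array([0.2398668 , 0.63018428, 0.23798408]), 'tcp_rot': array([-0.56824243, -3.08923999,  0.00336034]), 'wrist_force': array([-0.10496731, -0.46291116, -0.2585426 ]), 'torque': array([ 0.02922054, -0.01576074,  0.01352535]), 'width': 1.0001883257513782}
side {'fx': 398.76843066924397, 'fy': 398.76843066924397, 'cx': 284.3621806989797, 'cy': 211.21623719096488, 'R': array([[ 0.8902522 , -0.45526233,  0.0136834 ],
       [-0.31477853, -0.63669787, -0.70393913],
       [ 0.32918916,  0.62237612, -0.71012848]]), 't': array([-0.46927973,  0.26857736,  0.75182568])}
top {'fx': 436.37004890483377, 'fy': 436.37004890483377, 'cx': 275.7637036584043, 'cy': 214.5806385906398, 'R': array([[-0.00482892, -0.99985941, -0.01605714],
       [-0.99444634,  0.00648973, -0.10504456],
       [ 0.10513399,  0.01546071, -0.99433787]]), 't': array([0.08629222, 0.57839055, 1.27235467])}
wrist {'fx': 311.5575273756866, 'fy': 311.5575273756866, 'cx': 282.66152819738187, 'cy': 209.65869431817666, 'R': array([[ 0.35633423,  0.93435686, -0.0017796 ],
       [ 0.89106168, -0.33924852,  0.30152864],
       [ 0.28113163, -0.10903071, -0.95345546]]), 't': array([-0.67323117, -0.03960116,  0.38118832])}
```

View pics/top0.png

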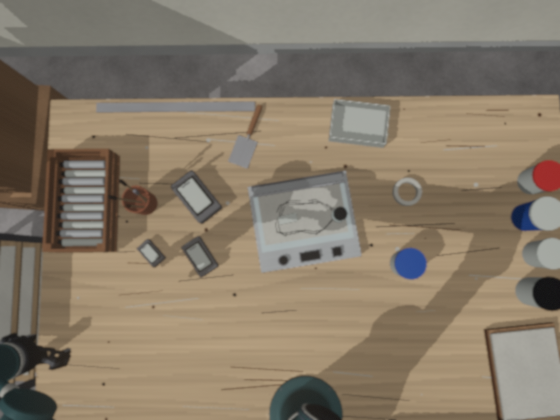

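View pics/side0.png

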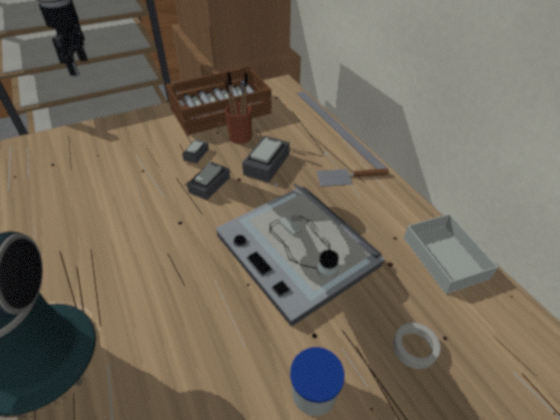

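View pics/wrist0.png

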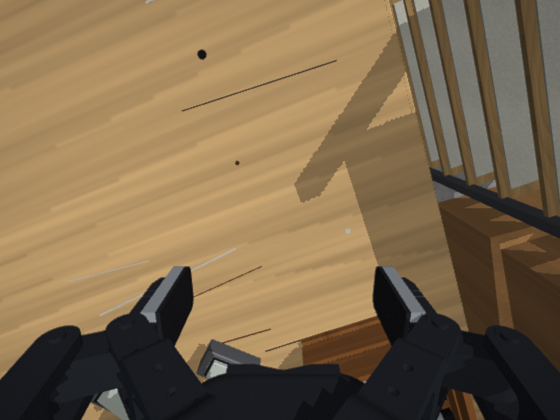

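The top view shows the light box at about (305,222), with round (283,260), bar (310,256) and square (337,252) keys. Three switches stand to its left: (196,196) largest, (200,257) middle and (151,252) smallest. I'll enlarge these.

```bash
python3 - <<'E'
import cv2
t=cv2.imread("pics/top0.png"); s=cv2.imread("pics/side0.png")
def crop(im,x0,y0,w,h,k,n):
    c=cv2.resize(im[y0:y0+h,x0:x0+w],None,fx=k,fy=k,interpolation=cv2.INTER_CUBIC)
    c=cv2.convertScaleAbs(c,alpha=1.4,beta=10)
    st=10
    for x in range((x0//st+1)*st,x0+w,st): cv2.line(c,((x-x0)*k,0),((x-x0)*k,5 if x%50 else 14),(0,0,255),1)
    for y in range((y0//st+1)*st,y0+h,st): cv2.line(c,(0,(y-y0)*k),(5 if y%50 else 14,(y-y0)*k),(0,0,255),1)
    cv2.imwrite(n,c)
crop(t,240,165,130,112,6,"pics/t_lb.png")
crop(t,130,160,100,120,5,"pics/t_sw.png")
crop(s,210,180,180,145,4,"pics/s_lb.png")
crop(s,170,125,130,85,6,"pics/s_sw.png")
E
```

```text
(no output)
```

View pics/t_lb.png

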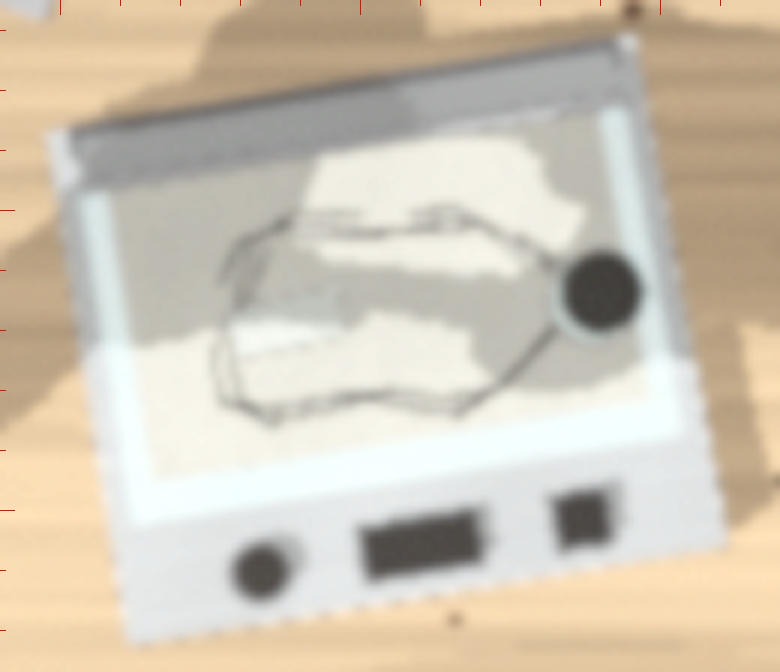

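View pics/t_sw.png

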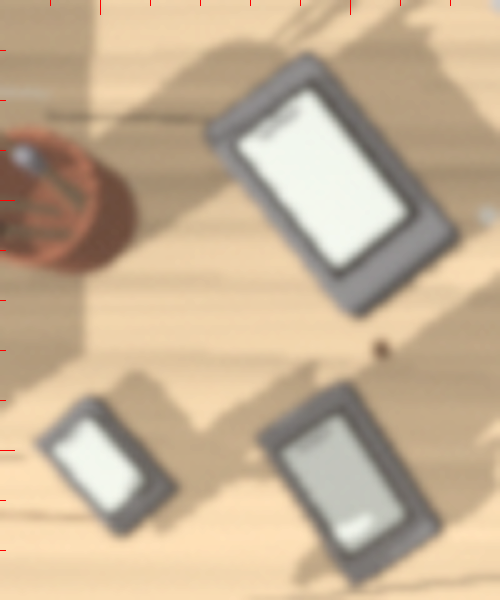

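View pics/s_lb.png

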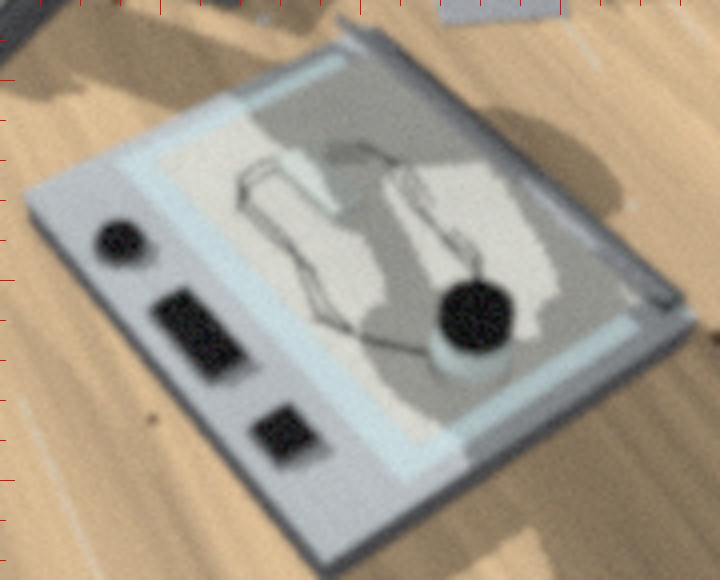

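View pics/s_sw.png

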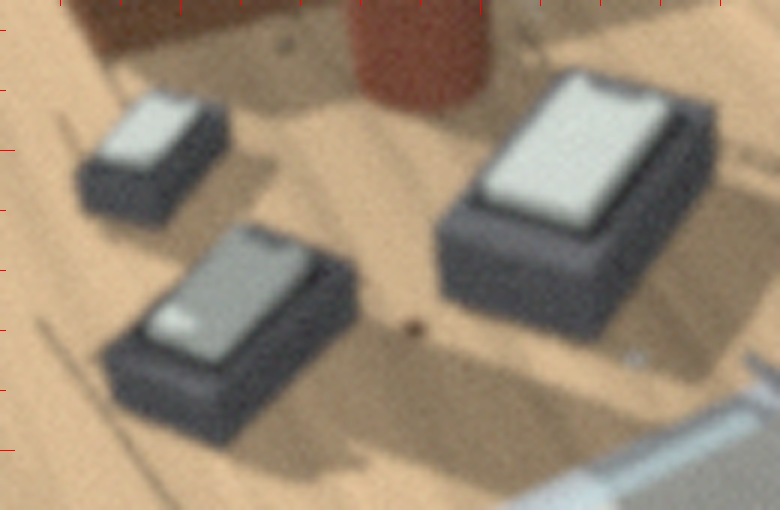

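```bash
cat > h.py <<'E'
import numpy as np, cv2
from scipy.spatial.transform import Rotation as Ro
from workcell import bot
def P(c): return np.array([[c['fx'],0,c['cx']],[0,c['fy'],c['cy']],[0,0,1]])@np.c_[c['R'],c['t']]
def tri(ca,a,cb,b):
    X=cv2.triangulatePoints(P(ca),P(cb),np.array(a,float).reshape(2,1),np.array(b,float).reshape(2,1))[:,0]
    return X[:3]/X[3]
def proj(c,X):
    u=P(c)@np.append(X,1); return u[:2]/u[2]
def ray_z(c,uv,z):
    d=c['R'].T@np.array([(uv[0]-c['cx'])/c['fx'],(uv[1]-c['cy'])/c['fy'],1]); o=-c['R'].T@c['t']
    return o+d*(z-o[2])/d[2]
def snap(n,f):
    s=bot.read_state(); c=bot.get_calibration(n); im=bot.read_camera(n)[:,:,::-1]; cv2.imwrite(f,im); return s,c,im
E
python3 - <<'E'
from h import *
np.set_printoptions(precision=4,suppress=True)
T=bot.get_calibration("top");S=bot.get_calibration("side")
tp=dict(nl=(261.7,272.5),nr=(361.3,255.8),fr=(345,171.3),fl=(248,186.7),round=(283.3,260.3),bar=(310.2,255.8),sq=(337,251.7),
 A=(200,236.4),B=(218,265),C=(201.6,277),D=(182.4,247.4),ink=(340.2,213.3))
sp=dict(nl=(217,230),nr=(291.3,322.5),fr=(382.5,258.8),fl=(295,184.5),round=(240,240.5),bar=(259.5,263.8),sq=(281.3,288.3),
 A=(229.7,169.2),B=(206.3,193.3),C=(187.5,184.2),D=(210,162.5),ink=(329.3,259.3))
for k in tp:
    X=tri(T,tp[k],S,sp[k]); print(k,X,proj(T,X)-tp[k],proj(S,X)-sp[k])
W=bot.get_calibration("wrist");s=bot.read_state()
Rt=Ro.from_rotvec(s['tcp_rot']).as_matrix()
print("tool R\n",Rt); o=-W['R'].T@W['t']
print("cam in tool",Rt.T@(o-s['tool_pos']),"cam axes in tool\n",Rt.T@W['R'].T, s['time'])
E
```

```text
nl [0.4087 0.1253 0.0217] [ 0.146  -0.5079] [-0.7807  0.0775]
nr [ 0.4551 -0.1701  0.0229] [-0.0041  0.0101] [ 0.0197 -0.002 ]
fr [ 0.7083 -0.126   0.0287] [-0.1444  0.2383] [ 0.4454 -0.0456]
fl [0.6553 0.1689 0.037 ] [-1.074   2.4999] [ 3.716  -0.4525]
round [0.4433 0.0613 0.0326] [ 0.0445 -0.1367] [-0.2202  0.0225]
bar [ 0.4561 -0.0182  0.0314] [ 0.0371 -0.1041] [-0.1785  0.0182]
sq [ 0.4683 -0.0973  0.0346] [ 0.1307 -0.3308] [-0.6061  0.0604]
A [0.5155 0.3081 0.0351] [ 0.0823 -0.2575] [-0.3494  0.0354]
B [0.4299 0.2556 0.0242] [-0.0057  0.0211] [ 0.0296 -0.0031]
C [0.3953 0.3026 0.0319] [ 0.0144 -0.0595] [-0.0809  0.0084]
D [0.4808 0.3612 0.0331] [-0.1592  0.562 ] [ 0.737  -0.0794]
ink [ 0.5769 -0.1033  0.0759] [ 0.0505 -0.1021] [-0.1886  0.019 ]
tool R
 [[-0.9346  0.3558 -0.0007]
 [ 0.3558  0.9346 -0.0017]
 [ 0.     -0.0018 -1.    ]]
cam in tool [ 0.0768 -0.0007 -0.1359] cam axes in tool
 [[-0.0006 -0.9534 -0.3016]
 [ 1.     -0.0006 -0.0002]
 [-0.     -0.3016  0.9534]] 0.15
```

>>> arm_command(
  slide=[
    [-0.042,-0.025,0],
    [-0.042,-0.025,0],
    [-0.042,-0.025,0],
    [-0.042,-0.025,0],
    [-0.042,-0.025,0.004],
    [-0.042,-0.025,0.004],
    [-0.042,-0.025,0.004],
    [-0.042,-0.025,0.004],
  ],
  angular=[
    [0,0,0],
    [0,0,0],
    [0,0,0],
    [0,0,0],
    [0,0,0],
    [0,0,0],
    [0,0,0],
    [0,0,0],
  ],
  hand=[0,0,0,0,0,0,0,0],
)

```text
time: 0.95
tool_pos: [0.4845, 0.3214, 0.2191]
tcp_rot: [-0.549, -3.091, 0.003]
wrist_force: [1.1, 0.7, -0.7]
width: 0.001
```

>>> arm_command(
  slide=[
    [-0.02,-0.01,0.01],
    [-0.02,-0.01,0.01],
    [-0.01,-0.006,0.01],
    [0,0,0],
    [0,0,0],
    [0,0,0],
    [0,0,0],
    [0,0,0],
  ],
  angular=[
    [0,0,0],
    [0,0,0],
    [0,0,0],
    [0,0,0],
    [0,0,0],
    [0,0,0],
    [0,0,0],
    [0,0,0],
  ],
  hand=[0,0,0,0,0,0,0,0],
)

```text
time: 1.75
tool_pos: [0.5244, 0.2745, 0.1871]
tcp_rot: [-0.557, -3.088, 0.004]
wrist_force: [0.0, 0.1, 0.4]
width: 0.007
```

```bash
python3 - <<'E'
from h import *
import pickle
s,c,im=snap("wrist","pics/w1.png"); pickle.dump((s,c),open("w1.pkl","wb"))
print(s['time'],s['tool_pos'],s['tcp_rot'],s['wrist_force'],s['width'])
print([proj(c,np.array(p)) for p in [(0.4554,0.3069,0.036),(0.4776,0.3205,.045),(0.433,0.293,.045),(0.456,-0.018,.041)]])
E
```

```text
1.75 [0.52437893 0.27453654 0.18712374] [-0.55694381 -3.08790762  0.00417738] [0.01734755 0.12540331 0.41632544] 0.0072831938742343085
[array([291.1193509 , 112.72460973]), array([314.8283977 , 132.08713292]), array([266.61875114,  92.58878986]), array([-20.81555798, 235.09956824])]
```

View pics/w1.png

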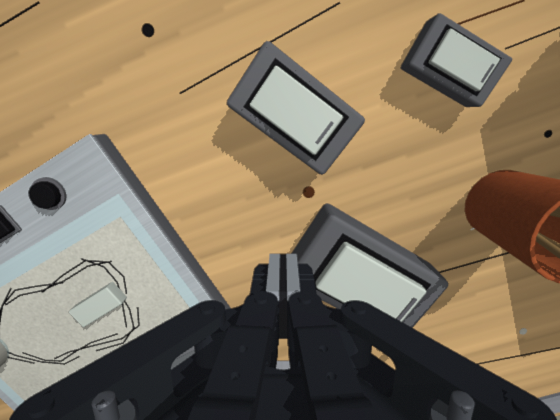

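```bash
python3 - <<'E'
import cv2
im=cv2.imread("pics/w1.png")
x0,y0=215,30;k=5
c=cv2.resize(im[y0:y0+160,x0:x0+160],None,fx=k,fy=k,interpolation=cv2.INTER_CUBIC)[:600]
cv2.imwrite("pics/w1c.png",c)
c=cv2.resize(im[120:320,0:240],None,fx=3,fy=3,interpolation=cv2.INTER_CUBIC); cv2.imwrite("pics/w1d.png",c)
E
```

```text
(no output)
```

View pics/w1c.png

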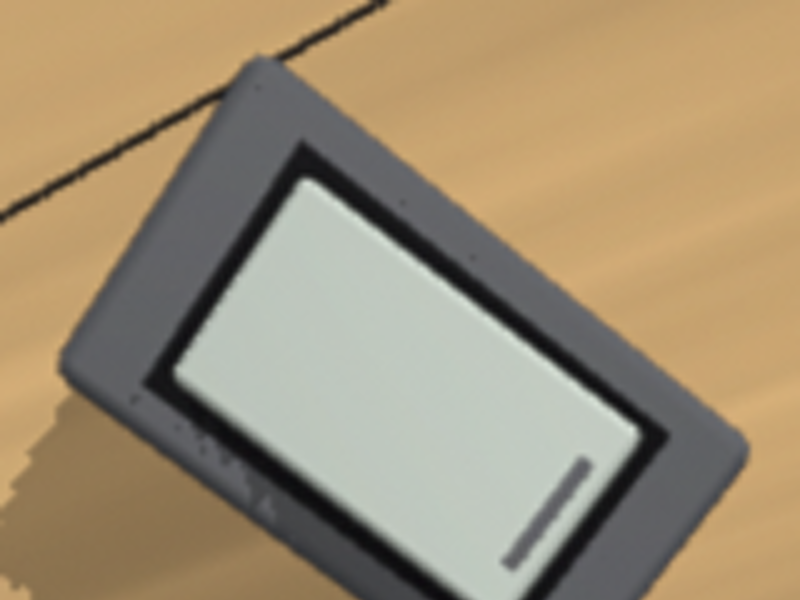

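View pics/w1d.png

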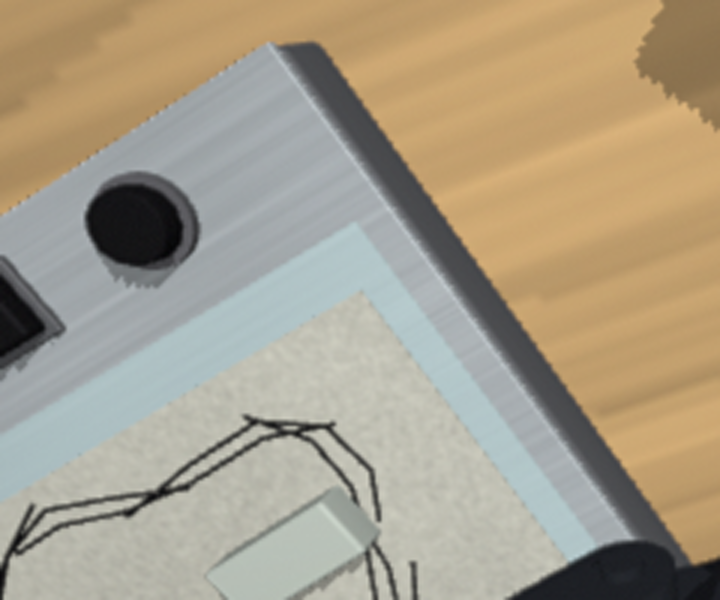

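```bash
python3 - <<'E'
from h import *
import pickle
np.set_printoptions(precision=4,suppress=True)
s,W=pickle.load(open("w1.pkl","rb"))
T=bot.get_calibration("top");S=bot.get_calibration("side")
rk={'offR':(275.6,65.6),'onR':(343,117),'offL':(249.6,104.6),'onL':(315,151)}
for k,z in [('offR',.0385),('offL',.0385),('onR',.0515),('onL',.0515)]: print(k,ray_z(W,rk[k],z))
m=np.mean([ray_z(W,rk[k],z) for k,z in [('offR',.0385),('offL',.0385),('onR',.0515),('onL',.0515)]],0); print("rocker mid",m)
# housing top corners wrist
hc={'offR':(267,41.5),'onR':(364.5,119.5),'offL':(227,103)}
for k in hc: print(k,ray_z(W,hc[k],.036))
print("bar mark",ray_z(W,(324.6,132.6),.05))
print('round W@41',ray_z(W,(44.5,195),.041))
for n,t,sd in [('round',(283.3,260.3),(240,240.5)),('bar',(310.2,255.8),(259.5,263.8)),('sq',(337,251.7),(281.3,288.3))]:
    print(n,'T@41',ray_z(T,t,.041),'S@41',ray_z(S,sd,.041))
print('tri round W-T',tri(W,(44.5,195),T,(283.3,260.3)),'W-S',tri(W,(44.5,195),S,(240,240.5)))
for n,t,sd in [('rkon T',(196.5,247),None)]: pass
# switch corners W-T , W-S
for k,w,t,sd in [('offR(B or C)',(267,41.5),None,None)]: pass
A=dict(A=((200,236.4),(229.7,169.2)),B=((218,265),(206.3,193.3)),C=((201.6,277),(187.5,184.2)),D=((182.4,247.4),(210,162.5)))
for k,(t,sd) in A.items(): print(k,'T@36',ray_z(T,t,.036),'S@36',ray_z(S,sd,.036),'pix in wrist',proj(W,ray_z(T,t,.036)))
E
```

```text
offR [0.4154 0.3076 0.0385]
offL [0.4365 0.2754 0.0385]
onR [0.4736 0.346  0.0515]
onL [0.4921 0.3151 0.0515]
rocker mid [0.4544 0.311  0.045 ]
offR [0.3956 0.3075 0.036 ]
onR [0.4835 0.3658 0.036 ]
offL [0.4282 0.2572 0.036 ]
bar mark [0.4805 0.3278 0.05  ]
round W@41 [0.4437 0.0648 0.041 ]
round T@41 [0.4429 0.0614 0.041 ] S@41 [0.4415 0.0542 0.041 ]
bar T@41 [ 0.4557 -0.0175  0.041 ] S@41 [ 0.4537 -0.0252  0.041 ]
sq T@41 [ 0.4672 -0.0962  0.041 ] S@41 [ 0.4675 -0.1016  0.041 ]
tri round W-T [0.4431 0.0614 0.0368] W-S [0.4433 0.0595 0.0345]
A T@36 [0.5147 0.3082 0.036 ] S@36 [0.5161 0.3068 0.036 ] pix in wrist [314.1695 174.5579]
B T@36 [0.4301 0.2539 0.036 ] S@36 [0.4269 0.2428 0.036 ] pix in wrist [224.3558 106.5666]
C T@36 [0.3953 0.3019 0.036 ] S@36 [0.3947 0.2977 0.036 ] pix in wrist [260.5656  43.7551]
D T@36 [0.4824 0.36   0.036 ] S@36 [0.4779 0.358  0.036 ] pix in wrist [357.884  120.6277]
```

The three switch candidates in this wrist view are the middle one (296,108), the small one (457,60) and the large one (370,265). I choose the middle one: its housing measures about 106 x 62 mm, and the bar mark at (325,133) puts the on end at its far-left end. The clamp comes first.

>>> arm_command(
  slide=[
    [-0.027,-0.025,0],
    [-0.027,-0.025,0],
    [-0.027,-0.025,0],
    [-0.027,-0.025,0],
    [-0.027,-0.025,0],
    [-0.027,-0.025,0],
    [-0.027,-0.025,0],
    [-0.022,-0.02,0],
  ],
  angular=[
    [0,0,0],
    [0,0,0],
    [0,0,0],
    [0,0,0],
    [0,0,0],
    [0,0,0],
    [0,0,0],
    [0,0,0],
  ],
  hand=[0,0,0,0,0,0,0,0],
)

```text
time: 2.6
tool_pos: [0.6589, 0.0193, 0.1909]
tcp_rot: [0.534, 3.094, 0.004]
wrist_force: [0.6, 0.2, 0.1]
width: -0.001
```

>>> arm_command(
  slide=[
    [0,0,0],
    [0,0,0],
    [0,0,0],
    [0,0,0],
    [0,0,0],
    [0,0,0],
    [0,0,0],
    [0,0,0],
  ],
  angular=[
    [0,0,-7.5],
    [0,0,-7.5],
    [0,0,-7.5],
    [0,0,-7.5],
    [0,0,-1],
    [0,0,0],
    [0,0,0],
    [0,0,0],
  ],
  hand=[0,0,0,0,0,0,0,0],
)

```text
time: 3.4
tool_pos: [0.6622, 0.0165, 0.193]
tcp_rot: [-0.33, 3.117, 0.0]
wrist_force: [0.0, -0.0, -0.0]
width: 0.002
```

```bash
python3 - <<'E'
from h import *
import pickle
np.set_printoptions(precision=4,suppress=True)
s,c,im=snap("wrist","pics/w2.png"); pickle.dump((s,c),open("w2.pkl","wb"))
print(s['time'],s['q'],s['tool_pos'],s['wrist_force'],s['width']);print(Ro.from_rotvec(s['tcp_rot']).as_matrix())
snap("top","pics/t2.png");snap("side","pics/s2.png")
t=cv2.imread("pics/s2.png");cv2.imwrite("pics/s2c.png",cv2.resize(t[100:300,200:420],None,fx=3,fy=3,interpolation=cv2.INTER_CUBIC))
E
```

```text
3.4 [-0.0131  0.2667  1.6872  0.0011  1.1807 -1.7951] [0.6622 0.0165 0.193 ] [ 0.0351 -0.003  -0.0114] 0.0018497468398066678
[[-0.9779 -0.2092  0.0069]
 [-0.2092  0.9779  0.0009]
 [-0.0069 -0.0005 -1.    ]]
```

View pics/w2.png

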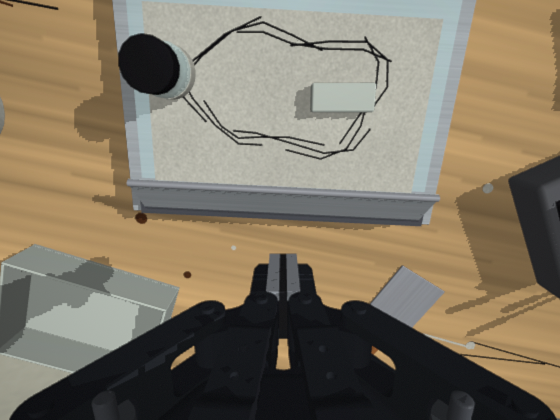

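View pics/s2c.png

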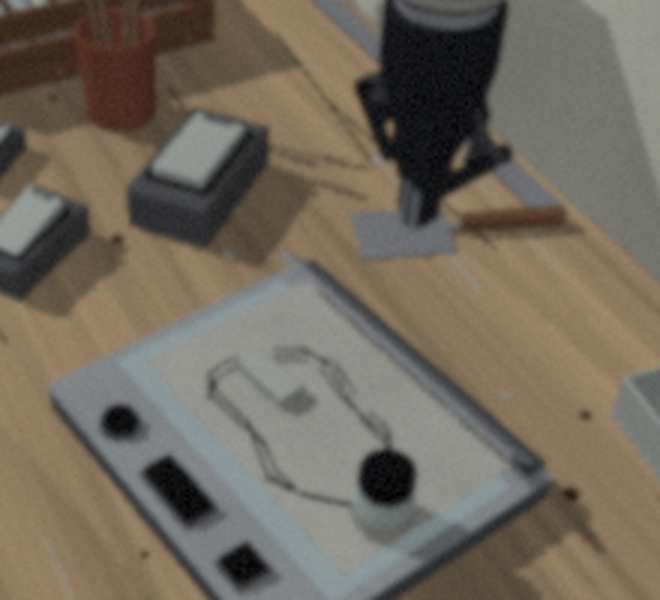

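```bash
python3 - <<'E'
from h import *
import pickle
np.set_printoptions(precision=4,suppress=True)
s,c=pickle.load(open("w2.pkl","rb"))
im=cv2.imread("pics/w2.png")
a=cv2.resize(im[160:240,110:290],None,fx=4,fy=4,interpolation=cv2.INTER_CUBIC)
b=cv2.resize(im[160:240,280:460],None,fx=4,fy=4,interpolation=cv2.INTER_CUBIC)[:280]
cv2.imwrite("pics/w2c.png",np.vstack([a[:300],b]))
th=np.deg2rad(8.9)
R=np.array([[np.cos(th),-np.sin(th)],[np.sin(th),np.cos(th)]])
o=np.array([.557,0])
for al in (.5,.65,.8):
  for y in (.135,-.135):
    p=o+R@[.122-.043*np.cos(al)-.004*np.sin(al)*0,y]; print(al,y,proj(c,np.append(p,.036+.043*np.sin(al))))
for y in (.135,-.135): print('hinge',y,proj(c,np.append(o+R@[.122,y],.036)), 'far edge box', proj(c,np.append(o+R@[.13,y/.135*.15],.03)))
E
```

```text
0.5 0.135 [435.9734 183.3724]
0.5 -0.135 [131.5025 166.8699]
0.65 0.135 [438.0275 188.6624]
0.65 -0.135 [128.9987 171.9994]
0.8 0.135 [439.6342 194.7903]
0.8 -0.135 [126.8341 178.0259]
hinge 0.135 [418.4162 215.7259] far edge box [429.0755 221.9707]
hinge -0.135 [144.878  201.3913] far edge box [133.0118 206.5465]
```

View pics/w2c.png

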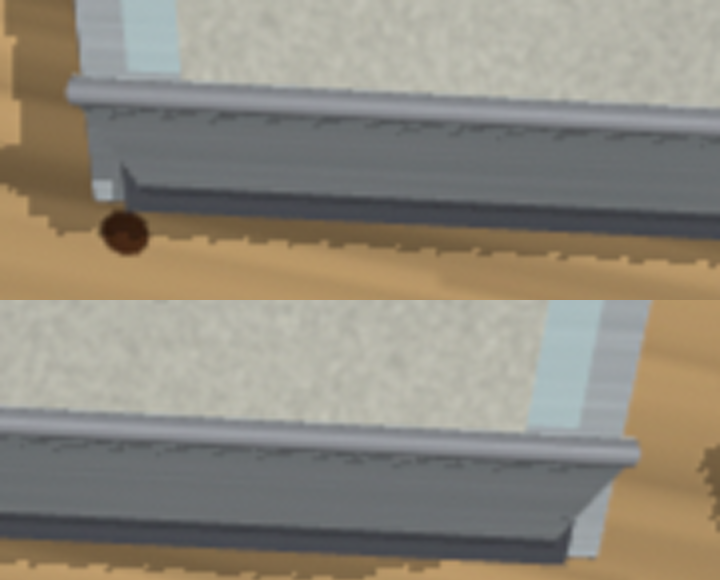

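>>> arm_command(
  slide=[
    [0.004,0,0.018],
    [0.004,0,0.018],
    [0.004,0,0.018],
    [0,0,0.018],
    [0,0,0.018],
    [0,0,0.008],
    [0,0,0],
    [0,0,0],
  ],
  angular=[
    [0,0,0],
    [0,0,0],
    [0,0,0],
    [0,0,0],
    [0,0,0],
    [0,0,0],
    [0,0,0],
    [0,0,0],
  ],
  hand=[0,0,0,0,0,0,0,0],
)

```text
time: 4.35
tool_pos: [0.6527, 0.0139, 0.0939]
tcp_rot: [-0.325, 3.113, -0.001]
wrist_force: [0.6, -0.4, -0.2]
width: -0.0
```

```bash
python3 - <<'E'
from h import *
s,c,im=snap("wrist","pics/w3.png"); print(s['time'],s['tool_pos'],s['wrist_force'])
_,_,t=snap("side","pics/s3.png");cv2.imwrite("pics/s3c.png",cv2.resize(t[140:300,220:400],None,fx=3,fy=3,interpolation=cv2.INTER_CUBIC))
E
```

```text
4.35 [0.65266792 0.01390429 0.09392165] [ 0.56975354 -0.43762078 -0.19355861]
```

View pics/w3.png

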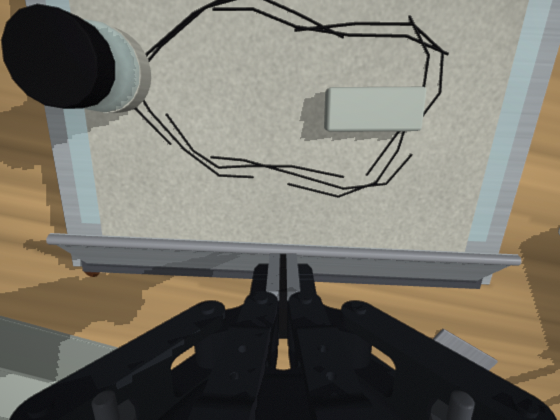

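View pics/s3c.png

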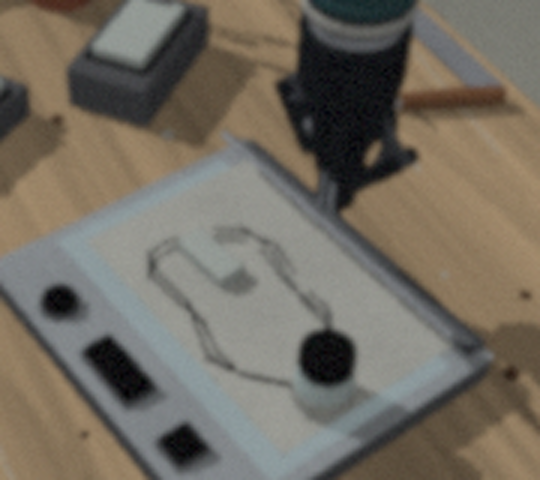

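>>> arm_command(
  slide=[
    [0,0,0.007],
    [0,0,0.007],
    [0,0,0.007],
    [0,0,0.007],
    [0,0,0.006],
    [0,0,0.005],
    [0,0,0.004],
    [0,0,0.003],
  ],
  angular=[
    [0,0,0],
    [0,0,0],
    [0,0,0],
    [0,0,0],
    [0,0,0],
    [0,0,0],
    [0,0,0],
    [0,0,0],
  ],
  hand=[0,0,0,0,0,0,0,0],
)

```text
time: 5.25
tool_pos: [0.6535, 0.0133, 0.0511]
tcp_rot: [-0.326, 3.113, -0.003]
wrist_force: [-1.5, -1.2, 2.7]
width: 0.0
```

>>> arm_command(
  slide=[
    [0,0,0.003],
    [0,0,0.003],
    [0,0,0.003],
    [0,0,0.003],
    [0,0,0.003],
    [0,0,0.003],
    [0,0,0.003],
    [0,0,0.003],
  ],
  angular=[
    [0,0,0],
    [0,0,0],
    [0,0,0],
    [0,0,0],
    [0,0,0],
    [0,0,0],
    [0,0,0],
    [0,0,0],
  ],
  hand=[0,0,0,0,0,0,0,0],
)

```text
time: 6.05
tool_pos: [0.653, 0.0131, 0.0439]
tcp_rot: [-0.328, 3.118, -0.003]
wrist_force: [-9.9, 0.8, 19.2]
width: -0.001
```

```bash
python3 - <<'E'
from h import *
s,c,im=snap("wrist","pics/w4.png"); print(s['time'],s['tool_pos'],s['wrist_force'])
E
```

```text
6.05 [0.6529884  0.01314952 0.04388827] [-9.85732882  0.81658983 19.1721324 ]
```

View pics/w4.png

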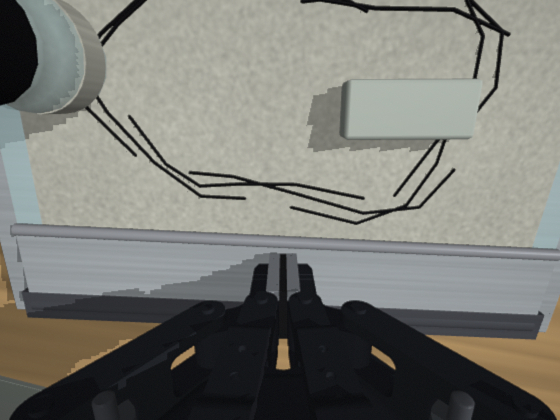

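>>> arm_command(
  slide=[
    [0,0,-0.01],
    [0,0,-0.02],
    [0,0,-0.025],
    [0,0,-0.025],
    [0,0,-0.02],
    [0,0,-0.01],
    [0,0,0],
    [0,0,0],
  ],
  angular=[
    [0,0,0],
    [0,0,0],
    [0,0,0],
    [0,0,0],
    [0,0,0],
    [0,0,0],
    [0,0,0],
    [0,0,0],
  ],
  hand=[0,0,0,0,0,0,0,0],
)

```text
time: 6.9
tool_pos: [0.6525, 0.0136, 0.1555]
tcp_rot: [-0.327, 3.117, -0.002]
wrist_force: [0.3, -0.2, 0.9]
width: -0.002
```

```bash
python3 - <<'E'
from h import *
import pickle
np.set_printoptions(precision=4,suppress=True)
s,c,im=snap("wrist","pics/w5.png"); print(s['time'],s['tool_pos'],s['wrist_force']); pickle.dump((s,c),open("w5.pkl","wb"))
R0=Ro.from_rotvec(s['tcp_rot']).as_matrix(); print(R0)
d=np.array([0.4765,0.3225,0.13])-s['tool_pos']; print(R0.T@d)
cv2.imwrite("pics/w5.png",im)
E
```

```text
6.9 [0.6525 0.0136 0.1555] [ 0.2596 -0.1966  0.8612]
[[-0.9782 -0.2078  0.0071]
 [-0.2078  0.9782 -0.0005]
 [-0.0068 -0.0019 -1.    ]]
[0.1082 0.3388 0.0241]
```

View pics/w5.png

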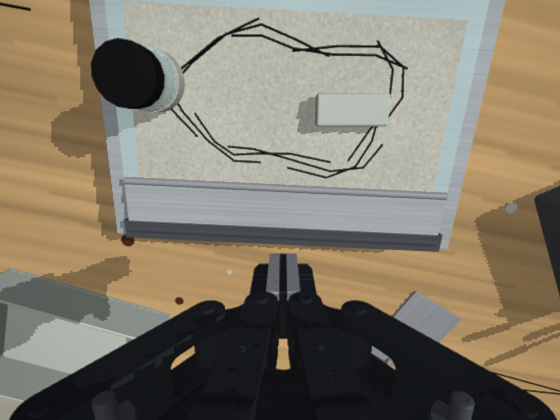

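>>> arm_command(
  slide=[
    [0.013,0.042,0],
    [0.013,0.042,0],
    [0.013,0.042,0],
    [0.013,0.042,0],
    [0.013,0.042,0],
    [0.013,0.042,0],
    [0.013,0.04,0],
    [0.01,0.03,0],
  ],
  angular=[
    [0,0,0],
    [0,0,0],
    [0,0,0],
    [0,0,0],
    [0,0,0],
    [0,0,0],
    [0,0,0],
    [0,0,0],
  ],
  hand=[0,0,0,0,0,0,0,0],
)

```text
time: 7.75
tool_pos: [0.4783, 0.3113, 0.1408]
tcp_rot: [0.312, -3.117, 0.009]
wrist_force: [0.3, 0.6, 0.3]
width: -0.002
```

```bash
cat > go.py <<'E'
from h import *
import sys
np.set_printoptions(precision=4,suppress=True)
s=bot.read_state(); R0=Ro.from_rotvec(s['tcp_rot']).as_matrix()
print(s['time'],s['tool_pos'],s['wrist_force'],'yaw x',np.rad2deg(np.arctan2(R0[1,0],R0[0,0])),'tilt',R0[:,2])
print("delta tool",R0.T@(np.array(list(map(float,sys.argv[1:4])))-s['tool_pos']))
E
python3 go.py 0.4765 0.3225 0.10
```

```text
7.75 [0.4783 0.3113 0.1408] [0.3131 0.6152 0.263 ] yaw x -168.5779457964074 tilt [-0.0083 -0.0065 -0.9999]
delta tool [-0.0008  0.0115  0.0408]
```

>>> arm_command(
  slide=[
    [0,0.005,0],
    [0,0.003,0.01],
    [0,0,0.01],
    [0,0,0.01],
    [0,0,0.01],
    [0,0,0.005],
    [0,0,0],
    [0,0,0],
  ],
  angular=[
    [0,0,0],
    [0,0,0],
    [0,0,0],
    [0,0,0],
    [0,0,0],
    [0,0,0],
    [0,0,0],
    [0,0,0],
  ],
  hand=[0,0,0,0,0,0,0,0],
)

```text
time: 8.55
tool_pos: [0.4729, 0.3159, 0.085]
tcp_rot: [0.311, -3.107, 0.017]
wrist_force: [-0.2, 0.7, -0.3]
width: 0.0
```

```bash
python3 go.py 0.4765 0.3225 0.06; python3 - <<'E'
from h import *
s,c,im=snap("wrist","pics/w6.png")
_,_,t=snap("side","pics/s6.png");_,_,u=snap("top","pics/t6.png")
cv2.imwrite("pics/c6.png",np.hstack([cv2.resize(t[110:220,150:270],None,fx=3,fy=3,interpolation=cv2.INTER_CUBIC),cv2.resize(u[200:310,150:270],None,fx=3,fy=3,interpolation=cv2.INTER_CUBIC)]))
E
```

```text
8.55 [0.4729 0.3159 0.085 ] [-0.1879  0.6701 -0.3153] yaw x -168.5682539501336 tilt [-0.0175 -0.013  -0.9998]
delta tool [-0.0053  0.006   0.0249]
```

View pics/w6.png

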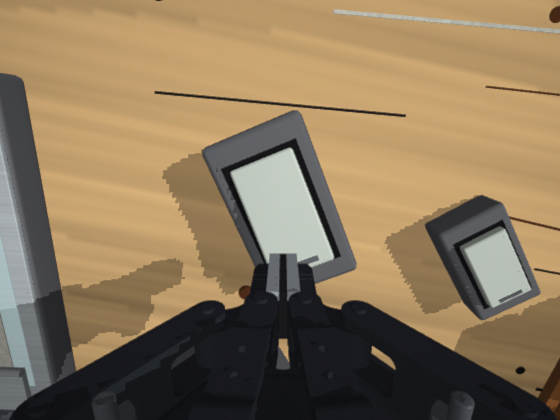

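View pics/c6.png

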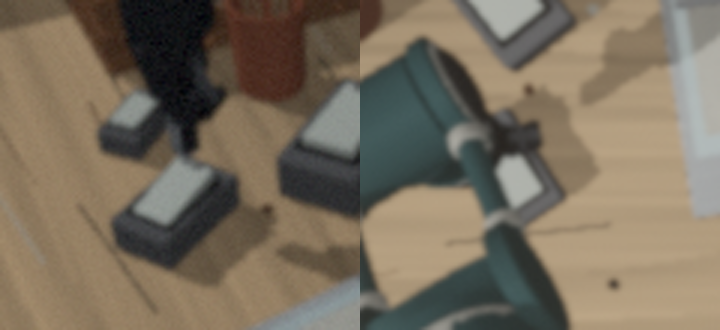

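```bash
python3 - <<'E'
from h import *
np.set_printoptions(precision=4,suppress=True)
c=bot.get_calibration("wrist")
im=cv2.imread("pics/w6.png"); cv2.imwrite("pics/w6c.png",cv2.resize(im[100:300,190:370],None,fx=3,fy=3,interpolation=cv2.INTER_CUBIC))
for n,p,z in [('offL',(230,172),.0385),('offR',(295,148),.0385),('onR',(335,263),.0515),('bar right end',(317,258),.05)]:print(n,ray_z(c,p,z))
for q in [(0.4765,0.3225,.049),(.4765,.3225,.052),(0.4729,0.3159,.077)]: print(proj(c,np.array(q)))
E
```

```text
offL [0.437  0.2757 0.0385]
offR [0.4155 0.3108 0.0385]
onR [0.4765 0.3482 0.0515]
bar right end [0.4761 0.3371 0.05  ]
[293.3027 253.3714]
[293.4243 255.4683]
[283.5843 267.3836]
```

View pics/w6c.png

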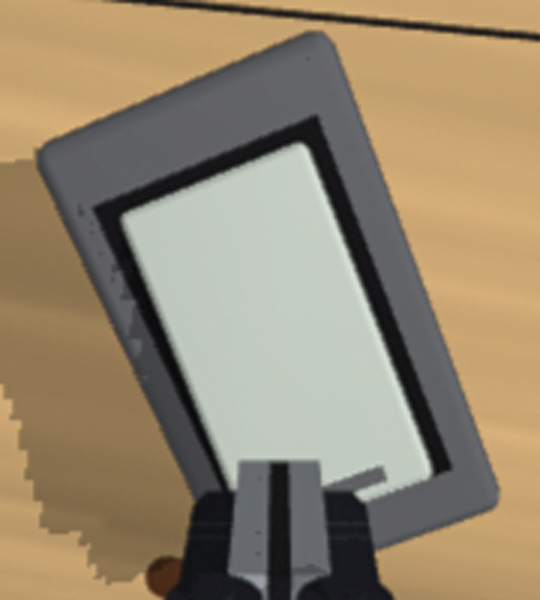

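>>> arm_command(
  slide=[
    [-0.003,0.004,0],
    [-0.003,0.004,0.004],
    [0,0.001,0.006],
    [0,0,0.006],
    [0,0,0.004],
    [0,0,0],
    [0,0,0],
    [0,0,0],
  ],
  angular=[
    [0,0,0],
    [0,0,0],
    [0,0,0],
    [0,0,0],
    [0,0,0],
    [0,0,0],
    [0,0,0],
    [0,0,0],
  ],
  hand=[0,0,0,0,0,0,0,0],
)

```text
time: 9.5
tool_pos: [0.4778, 0.3281, 0.0649]
tcp_rot: [0.314, -3.11, 0.015]
wrist_force: [-0.8, -0.6, 0.7]
width: 0.001
```

```bash
python3 go.py 0.477 0.325 0.048
```

```text
9.5 [0.4778 0.3281 0.0649] [-0.8012 -0.5622  0.6999] yaw x -168.48325903310703 tilt [-0.0145 -0.011  -0.9998]
delta tool [ 0.0011 -0.0028  0.0169]
```

>>> arm_command(
  slide=[
    [0,-0.002,0.003],
    [0,0,0.004],
    [0,0,0.004],
    [0,0,0.004],
    [0,0,0.003],
    [0,0,0.003],
    [0,0,0.003],
    [0,0,0.003],
  ],
  angular=[
    [0,0,0],
    [0,0,0],
    [0,0,0],
    [0,0,0],
    [0,0,0],
    [0,0,0],
    [0,0,0],
    [0,0,0],
  ],
  hand=[0,0,0,0,0,0,0,0],
)

```text
time: 10.3
tool_pos: [0.4818, 0.3282, 0.048]
tcp_rot: [0.314, -3.116, 0.01]
wrist_force: [-6.9, -4.6, 23.3]
width: 0.009
```

>>> arm_command(
  slide=[
    [0,0,0.003],
    [0,0,0.003],
    [0,0,0.003],
    [0,0,0.003],
    [0,0,0.003],
    [0,0,0.003],
    [0,0,0.003],
    [0,0,0.003],
  ],
  angular=[
    [0,0,0],
    [0,0,0],
    [0,0,0],
    [0,0,0],
    [0,0,0],
    [0,0,0],
    [0,0,0],
    [0,0,0],
  ],
  hand=[0,0,0,0,0,0,0,0],
)

```text
time: 11.1
tool_pos: [0.4818, 0.3282, 0.0481]
tcp_rot: [0.316, -3.111, 0.015]
wrist_force: [-5.7, -3.6, 21.9]
width: 0.001
```

>>> arm_command(
  slide=[
    [0,0,-0.01],
    [0,0,-0.02],
    [0,0,-0.025],
    [0,0,-0.025],
    [0,0,-0.02],
    [0,0,-0.01],
    [0,0,0],
    [0,0,0],
  ],
  angular=[
    [0,0,0],
    [0,0,0],
    [0,0,0],
    [0,0,0],
    [0,0,0],
    [0,0,0],
    [0,0,0],
    [0,0,0],
  ],
  hand=[0,0,0,0,0,0,0,0],
)

```text
time: 11.9
tool_pos: [0.4784, 0.3261, 0.1569]
tcp_rot: [0.315, -3.099, 0.026]
wrist_force: [-0.2, -0.0, -0.9]
width: 0.001
```

```bash
python3 go.py 0.457 -0.015 0.14; python3 - <<'E'
from h import *
s,c,im=snap("wrist","pics/w7.png")
_,_,t=snap("side","pics/s7.png")
cv2.imwrite("pics/c7.png",np.hstack([cv2.resize(t[120:220,170:280],None,fx=3,fy=3,interpolation=cv2.INTER_CUBIC),cv2.resize(im[100:300,190:370],None,fx=1.5,fy=1.5)]))
E
```

```text
11.9 [0.4784 0.3261 0.1569] [-0.1754 -0.0281 -0.9007] yaw x -168.4037337365271 tilt [-0.0247 -0.0194 -0.9995]
delta tool [ 0.089  -0.3295  0.024 ]
```

View pics/c7.png

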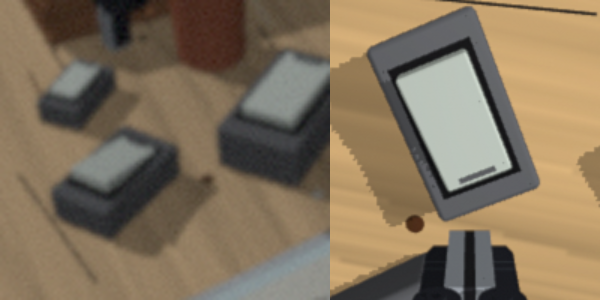

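>>> arm_command(
  slide=[
    [0.002,-0.042,0],
    [0.002,-0.042,0],
    [0.002,-0.042,0],
    [0.002,-0.042,0],
    [0.002,-0.042,0],
    [0.002,-0.042,0],
    [0.002,-0.038,0],
    [0.002,-0.028,0],
  ],
  angular=[
    [-0.4,-0.8,0],
    [-0.4,-0.8,0],
    [0,0,0],
    [0,0,0],
    [0,0,0],
    [0,0,0],
    [0,0,0],
    [0,0,0],
  ],
  hand=[0,0,0,0,0,0,0,0],
)

```text
time: 12.8
tool_pos: [0.5222, 0.0035, 0.1465]
tcp_rot: [0.33, -3.109, 0.001]
wrist_force: [0.3, 1.1, -0.6]
width: 0.003
```

>>> arm_command(
  slide=[
    [0,0,0],
    [0,0,0],
    [0,0,0],
    [0,0,0],
    [0,0,0],
    [0,0,0],
    [0,0,0],
    [0,0,0],
  ],
  angular=[
    [0,0,0],
    [0,0,0],
    [0,0,0],
    [0,0,0],
    [0,0,0],
    [0,0,0],
    [0,0,0],
    [0,0,0],
  ],
  hand=[0,0,0,0,0,0,0,0],
)

```text
time: 13.6
tool_pos: [0.5195, 0.0047, 0.1425]
tcp_rot: [0.33, -3.102, -0.002]
wrist_force: [0.1, 0.2, -0.6]
width: 0.0
```

```bash
python3 go.py 0.457 -0.015 0.10; python3 - <<'E'
from h import *
import pickle
s,c,im=snap("wrist","pics/w8.png"); pickle.dump((s,c),open("w8.pkl","wb"))
E
```

```text
13.6 [0.5195 0.0047 0.1425] [ 0.0719  0.1869 -0.5937] yaw x -167.85825328722837 tilt [-0.0224 -0.0013 -0.9997]
delta tool [ 0.0643 -0.0063  0.0439]
```

View pics/w8.png

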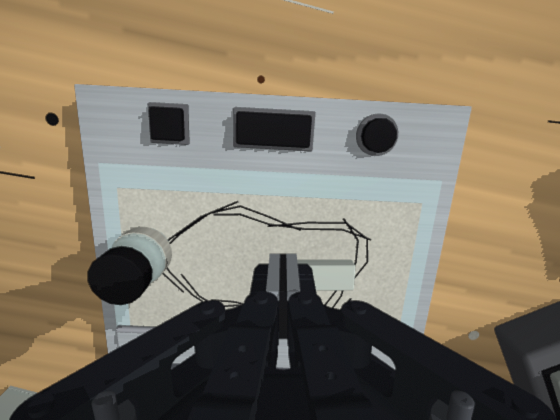

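```bash
python3 - <<'E'
from h import *
import pickle
np.set_printoptions(precision=4,suppress=True)
s,c=pickle.load(open("w8.pkl","rb"));T=bot.get_calibration("top")
im=cv2.imread("pics/w8.png"); cv2.imwrite("pics/w8c.png",cv2.resize(im[80:180,130:420],None,fx=2.7,fy=2.7,interpolation=cv2.INTER_CUBIC))
for n,p in [('sq',(167,124)),('bar',(273,130)),('rnd',(378,134))]: print(n,ray_z(c,p,.041))
print(tri(c,(273,130),T,(310.2,255.8)),tri(c,(378,134),T,(283.3,260.3)),tri(c,(167,124),T,(337,251.7)))
E
```

```text
sq [ 0.4686 -0.0942  0.041 ]
bar [ 0.4564 -0.0167  0.041 ]
rnd [0.4428 0.0606 0.041 ]
[ 0.4555 -0.0162  0.0627] [0.4429 0.0614 0.0385] [ 0.468  -0.0968  0.0341]
```

View pics/w8c.png

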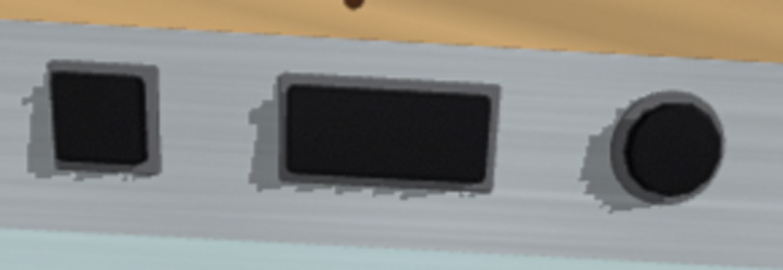

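>>> arm_command(
  slide=[
    [0.018,-0.002,0],
    [0.018,-0.002,0],
    [0.018,-0.002,0.01],
    [0.009,-0.002,0.015],
    [0,0,0.015],
    [0,0,0.015],
    [0,0,0.01],
    [0,0,0],
  ],
  angular=[
    [0,-0.6,0],
    [0,-0.6,0],
    [0,0,0],
    [0,0,0],
    [0,0,0],
    [0,0,0],
    [0,0,0],
    [0,0,0],
  ],
  hand=[0,0,0,0,0,0,0,0],
)

```text
time: 14.45
tool_pos: [0.4597, -0.0168, 0.0783]
tcp_rot: [-0.332, 3.119, 0.004]
wrist_force: [0.0, 0.3, -0.4]
width: 0.001
```

```bash
python3 go.py 0.4562 -0.0165 0.043
```

```text
14.45 [ 0.4597 -0.0168  0.0783] [ 0.0108  0.3244 -0.3585] yaw x -167.8324973178368 tilt [ 0.0049  0.0028 -1.    ]
delta tool [0.0035 0.0009 0.0353]
```

>>> arm_command(
  slide=[
    [0.003,0,0.006],
    [0,0.001,0.006],
    [0,0,0.006],
    [0,0,0.004],
    [0,0,0.004],
    [0,0,0.004],
    [0,0,0.003],
    [0,0,0.003],
  ],
  angular=[
    [0,0,0],
    [0,0,0],
    [0,0,0],
    [0,0,0],
    [0,0,0],
    [0,0,0],
    [0,0,0],
    [0,0,0],
  ],
  hand=[0,0,0,0,0,0,0,0],
)

```text
time: 15.25
tool_pos: [0.4591, -0.0164, 0.0424]
tcp_rot: [-0.333, 3.115, 0.002]
wrist_force: [-6.8, 0.8, 25.1]
width: 0.003
```

>>> arm_command(
  slide=[
    [0,0,0.003],
    [0,0,0.003],
    [0,0,0.003],
    [0,0,0.003],
    [0,0,0.003],
    [0,0,0.003],
    [0,0,0.003],
    [0,0,0.003],
  ],
  angular=[
    [0,0,0],
    [0,0,0],
    [0,0,0],
    [0,0,0],
    [0,0,0],
    [0,0,0],
    [0,0,0],
    [0,0,0],
  ],
  hand=[0,0,0,0,0,0,0,0],
)

```text
time: 16.05
tool_pos: [0.4594, -0.0164, 0.0423]
tcp_rot: [0.335, -3.118, -0.006]
wrist_force: [-11.1, 0.3, 28.2]
width: 0.001
```

```bash
python3 go.py 0.4562 -0.0165 0.043;python3 - <<'E'
from h import *
s,c,im=snap("wrist","pics/w9.png")
E
```

```text
16.05 [ 0.4594 -0.0164  0.0423] [-11.091    0.3037  28.1734] yaw x -167.72969751048626 tilt [-0.0055  0.003  -1.    ]
delta tool [ 0.0031  0.0006 -0.0007]
```

View pics/w9.png

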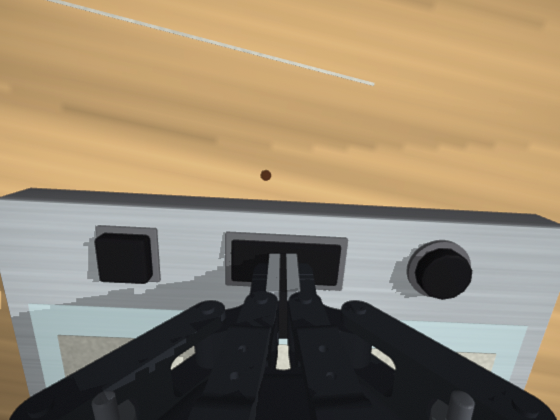

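>>> arm_command(
  slide=[
    [0,0,-0.01],
    [0,0,-0.02],
    [0,0,-0.025],
    [0,0,-0.025],
    [0,0,-0.02],
    [0,0,-0.01],
    [0,0,0],
    [0,0,0],
  ],
  angular=[
    [0,0,0],
    [0,0,0],
    [0,0,0],
    [0,0,0],
    [0,0,0],
    [0,0,0],
    [0,0,0],
    [0,0,0],
  ],
  hand=[0,0,0,0,0,0,0,0],
)

```text
time: 16.9
tool_pos: [0.4608, -0.0168, 0.1567]
tcp_rot: [0.335, -3.122, -0.005]
wrist_force: [1.0, 0.6, -0.8]
width: 0.002
```

```bash
python3 go.py 0.4562 -0.0165 0.15;python3 - <<'E'
from h import *
s,c,im=snap("wrist","pics/w10.png"); s,_,t=snap("top","pics/t10.png"); _,_,u=snap("side","pics/s10.png")
a=cv2.resize(t[150:290,130:370],None,fx=3.3,fy=3.3,interpolation=cv2.INTER_CUBIC)[:460]; cv2.imwrite("pics/t10c.png",a)
cv2.imwrite("pics/s10c.png",cv2.resize(u[120:330,170:400],None,fx=2.8,fy=2.8,interpolation=cv2.INTER_CUBIC))
E
```

```text
16.9 [ 0.4608 -0.0168  0.1567] [ 1.0344  0.6228 -0.8291] yaw x -167.73850332820092 tilt [-0.0024  0.0029 -1.    ]
delta tool [0.0044 0.0012 0.0068]
```

View pics/w10.png

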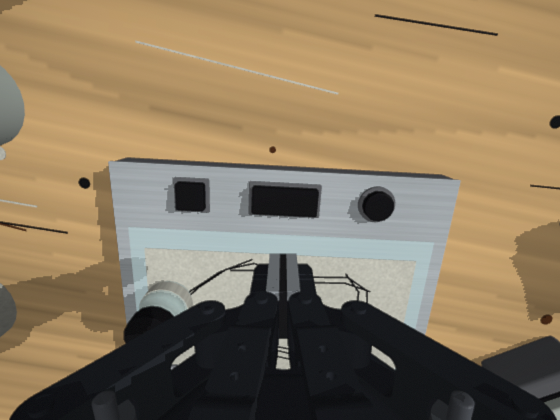

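View pics/s10c.png

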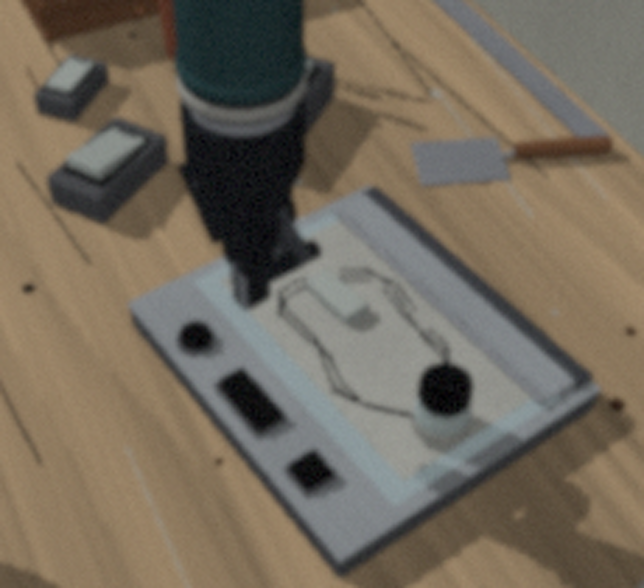

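View pics/t10c.png

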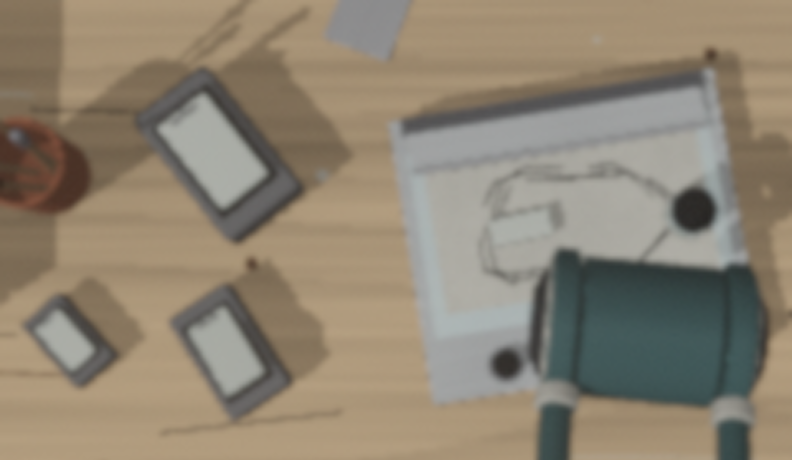

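The flap lies flat, with its free edge visible along the sheet in both views. The rocker is tipped to on, and the bar key at wrist pixel (284,200) stands proud again. The ink and eraser haven't moved, so I'm handing the job in.

```bash
python3 -c "
from workcell import bot
s=bot.read_state();print(s['time'],s['wrist_force']);print(bot.finish_job())"
```

```text
17.05 [-0.07686044  0.15729198  1.18019473]
the job is handed in; nothing more can be done
None
```

I did the three presses in the order asked, with closed fingertips, and handed the job in at 17.05 s. No verdict was reported.

- **Clamp flap:** I pushed it down until the fingertips stopped at 36 mm with about 19 N. The later pictures show it still flat.
- **Middle switch:** I pressed the rocker's marked end to its stop, with the fingertips at 40 mm and about 22 N. Afterwards the opposite end stood up, so it is on. I pressed about 5 mm further out from the pivot than planned, and it still reached the stop.
- **Lamp key:** I pressed the long bar key fully down, with the fingertips at 34 mm and about 28 N. The last wrist picture shows it standing up again.

In the last pictures the ink jar, eraser, round key and square key look unchanged, and the gripper is about 0.1 m above the keys, touching nothing. I did not check the tub or the tape roll at the end, but the arm never went near them.

Heights measured from the top and side cameras came out about 5–9 mm below the given ones. One key height from the wrist and top cameras came out about 20 mm too high (0.063 m against 0.041 m). I used the given heights instead, and the contact heights agreed with them within about 1 mm.

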